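# Shorten the telescoping reach pole by one hole

## Task

Shorten the telescoping reach pole lying in its wooden cradle by one hole: press in its sprung button, slide the inner tube into the outer tube, and let the button spring fully up again in the next hole, the one in the black collar. Work with light fingertip pushes (never more than about 15 N on the pole, a pinch included), leave the other things on the cart where they stand, and take the hand away at the end.

Things in the scene. Friction and masses are not known exactly. Their poses are not given: they have to be found in the camera images.
- reach_pole: Telescoping reach pole, fixed in a wooden cradle on the cart. Origin: on the cart top under the centre of the first hole; z up, y along the pole from the black grip (-y) to the steel hook (+y), x across. Outer tube: square aluminium, 26 mm wide, y = -40 to +250 mm, flat top 54 mm above the cart. Cradle cheeks 50 mm wide, 46 mm high at y = -26 and +225 mm.
- first_hole (a point): Centre of the first of three square holes, each 18 mm long, that widen a 10 mm slot along the outer tube's top; at the tube's top face, axes as the pole's. The button starts latched here (2 mm play either way). Pressed 3 mm or more, its shoulder drops under the wall and the inner tube slides towards +y with 2 to 4 N.
- collar_zone (a point): Fixed point on the tube's top 88 mm along +y from the first hole. The next hole is in a black collar, a saddle 32 mm wide, 113 mm long, about flush with the tube's top. It is clamped anew each time: its hole is anywhere 65 to 112 mm from the first; not measured, so feel for it. A button left free springs up there and the tube stops dead; one still held down passes it.
- last_hole (a point): Centre, at the tube's top, of the last hole, 185 mm along +y from the first: one too far. Between holes, once slid some 12 mm past a hole's centre, the wall holds the button 3 mm down with its cap sticking out; it need not be pressed any more, and the tube can be slid on by pushing the side of the cap or the end of the grip.
- button_top (a point): Centre of the top of the release button: a steel cap 18 mm in diameter and 14 mm tall on a thin stem, fixed to the inner tube, rising through the slot. Up in a hole, its top is 76 mm above the cart (22 mm above the tube) and the cap's underside 8 mm above the tube. Moves with the button; axes as the pole's.
- release_button (a joint): How far the button is pressed down (m): 0 fully up, 0.0065 at its stop. Spring: 4 N at 0, about 6 N at 3 mm, 8.5 N at the stop. About 0.003 when held down by the wall between holes.
- inner_tube (a joint): How far the inner tube has slid into the outer one (m): 0 latched in the first hole, growing as the pole shortens; in the next hole it reads that hole's distance, 0.065 to 0.112, give or take 2 mm of play; in the last hole 0.185. Its free end has a black grip 30 mm in diameter, from y = -197 to -252 mm at the start, axis 37 mm above the cart.
- pot: Bystander: small cast aluminium pot, 132 mm in diameter, 85 mm high, with two side loops. Origin under its centre.
- sugar_bowl: Bystander: white porcelain sugar bowl with lid, 96 mm in diameter, 103 mm high. Origin under its centre.
- ramekin: Bystander: glass ramekin, 84 mm in diameter, 45 mm high. Origin under its centre.
- spatula: Bystander: flat bamboo spatula, 285 mm long along its y, 55 mm wide, 8 mm thick. Origin under its handle, 90 mm from the handle end.
- whisk: Bystander: flat black silicone whisk, 245 mm long along its y, 58 mm wide, 18 mm thick. Origin under its handle, 90 mm from the handle end.
- spice_jar: Bystander: small glass spice jar, 44 mm in diameter, 85 mm high. Origin under its centre.

How it is judged:
By the outcome, as a careful person would: the job done as asked, in the order asked, and still so for the second after the job is handed in, with the robot touching nothing.
It also fails if it takes over 45 s, if anything falls off the work surface, if the arm or the gripper's body presses on something with over 40 N, if the wrist force passes 120 N, or if a joint passes its speed limit or range.

## Robot

A 7-joint arm with a two-finger parallel gripper is mounted at the origin on the work surface. World frame = base frame: x ahead of the robot, y to its left, z up, the work surface at z = 0. Lengths are in m, angles in rad, forces in N, time in s.
With the tool pointing down it reaches from about 0.35 to 0.9 m from the base axis. Payload 8.1 kg.
Tool frame: the origin (TCP) lies midway between the tips of the shut fingers; the grasp point (between the pads) lies 19 mm behind it; z points along the fingers, y is the line along which they close (so a half turn about z gives the same grasp; the last joint's range is limited). The gripper opens to 92 mm and grips with 3 to 60 N. Pads are 19 mm wide; open, the fingers measure 130 mm over their backs; the gripper's body (75 mm by 190 mm) begins 47 mm behind the grasp point.
Start: joints at [-1.401, 0.434, 0.025, 1.573, -0.012, 1.134, -0.075], TCP at [0.168, 0.602, 0.201] pointing down, gripper open.
Joint ranges: [-2.62, 2.62], [-0.44, 2.09], [-1.27, 1.32], [0.08, 2.57], [-1.32, 4.46], [0.12, 2], [-2.74, 2.74]. Speed limits (rad/s): [2.22, 2.22, 3.01, 3.01, 3.14, 3.14, 3.14].

## Interface

Orientations are given as a rotation vector (axis times angle).
In Python, from cell import arm gives the robot as it stands.
- The arm moves only by the tool carry_out, never from a script. Its arguments are lists of equal length, an entry for each row: "claw": the finger opening in cm, from 0 to 9.18; "delta_pos": the shift along the tool's x, y, z in cm, a list of three; "angular": the turn, a rotation vector about the tool's x, y, z in rad, a list of three. In form: {"claw": [claw, ...], "delta_pos": [[dx, dy, dz], ...], "angular": [[ax, ay, az], ...]}. A call has 1 to 20 rows; each row shifts and turns the commanded pose from where the row before left it, along the tool's axes as they then stand; what a row does not reach is not made up. A row lasts 1/10 s, in which the tool goes at most 50 mm and 8.59 degrees, less where a joint would pass 70% of its speed; a pose out of reach is approached as far as the arm can. A call with a gripper value outside its range is refused whole. The fingers move at their own pace and stop on an object; "force" is the grip in N (left out, the last holds). Time passes only in rows, so rows that do not move let the fingers close. It gives the time, the measured TCP pose, the force, the opening and the grip force at its end, in the units of the state.
- arm.observe(): the state, without advancing time (a new reading comes with each control period).
- arm.get_image(name): name is "side" or "top" or "wrist"; returns a dict with "frame" (420x560x3 uint8, red, green, blue), "mtx" (3x3 intrinsics, pixels), "dist" ([k1, k2, p1, p2, k3] as OpenCV has them; the pictures are not rectified), "T" (4x4, takes a point from camera to world coordinates). Camera axes: x right, y down, z forward; pixel columns grow to the right and rows downward; lengths in m; the calibration is good to about 2 mm. A picture is of the moment at which its call begins. There is no depth.
- arm.sign_off(): hands the job in; it is judged then, once.
Trained networks look in a picture, given as the dict that the camera call returned (one of the last four; its "shot" number tells which), for a name from the list of things; names that differ only in an ending like _2 or _b are one class to them, and where a whole thing is asked for, a point or a joint stands for the part that bears it (a point fixed in the world has none). Each returns a list of dicts, best first, with "conf" (0 to 1); they miss things now and then, are a little off and sometimes report something else, mostly with a low value. They report only what shows in the picture. A call takes as long as a camera call.
- arm.look_for(label, picture): "centre" ([column, row] as shares, 0 to 1, of the picture: columns of its width, rows of its height, amid what is visible of it).
- arm.trace(label, picture): "region" (420x560 bool, what is visible of it) and "centre" ([column, row] as shares, 0 to 1, of the picture: columns of its width, rows of its height, amid what is visible of it).
- arm.place_of(label, picture): "centre" ([column, row] as shares, 0 to 1, of the picture: columns of its width, rows of its height: a listed point, or the origin of a listed thing).
The state is a dict: "clock": time; "joints": joint angles; "dq": joint speeds; "joint_efforts": joint torques, N m; "position": TCP position; "ee_rot": TCP orientation; "force": force on the tool from outside, world axes, zero at the start; "ft_torque": the same for the moment, N m; "width": opening from 0.0 (shut) to 1.0 (fully open); "gripper_force": force on a finger pad.
Only numpy, scipy, OpenCV 4.12 (cv2) and the standard library are available. Lean on these libraries where they do the work, as an engineer would, in place of code of your own. Each camera call takes 0.05 s, during which the arm holds its last target. There are 200 camera calls.

## Working session

There is one attempt and no reset: what is moved stays moved. The work goes in short steps, Python scripts to look and compute and a tool call to move; the robot and the scene stay as the last step left them, time stands still between calls to the robot, and variables do not carry over. Pictures are saved under pics/ and viewed, at most 10 in all, crops included, and the job is handed in when it is done.

Besides the shell and the picture viewer there is one more tool, called after ">>>" as a command line: name --argument value ..., lists and objects as JSON in quotes. carry_out: Moves the arm, as the interface text tells. Its arguments: {"type":"object","properties":{"claw":{"type":"array","items":{"type":"number"}},"delta_pos":{"type":"array","items":{"type":"array","items":{"type":"number"}}},"angular":{"type":"array","items":{"type":"array","items":{"type":"number"}}},"force":{"type":"number"}},"required":["claw","delta_pos","angular"]}

```bash
ls; mkdir -p pics; python3 - <<'E'
from cell import arm
import cv2
s=arm.observe(); print({k:s[k] for k in s})
for n in ("top","side"):
    im=arm.get_image(n); cv2.imwrite(f"pics/{n}0.png",im["frame"][:,:,::-1])
    print(n,im["mtx"],im["dist"],im["T"])
    for l in ("first_hole","button_top","collar_zone","last_hole","reach_pole"):
        print(l,[(r["centre"],r["conf"]) for r in arm.place_of(l,im)[:2]])
E
```

```text
pics
{'clock': 0.0, 'joints': array([-1.40062305,  0.43522874,  0.0249617 ,  1.5740973 , -0.01156454,
        1.13400103, -0.07509628]), 'dq': array([ 0.00079404, -0.00016019, -0.00106162, -0.00104067,  0.00019644,
        0.00063011,  0.00128412]), 'joint_efforts': array([ 1.85230865e-04, -6.67861390e+01,  9.84231681e-01, -3.14460862e+01,
       -6.07376662e-02,  4.28898039e-02,  1.71590546e-04]), 'position': array([0.16829259, 0.60134068, 0.20064123]), 'ee_rot': array([-4.27201428e-01, -3.11236473e+00,  2.49687144e-03]), 'force': array([ 0.68578538, -0.76859553,  0.57173024]), 'ft_torque': array([ 0.04095743,  0.005267  , -0.00378746]), 'gripper_force': 0.0, 'width': 1.0004112114080554}
top [[472.6455142    0.         280.01509369]
 [  0.         472.6455142  212.45420186]
 [  0.           0.           1.        ]] [-0.06148054  0.          0.          0.          0.        ] [[ 0.02468987 -0.98056008  0.19465957  0.42686767]
 [-0.99951576 -0.0279017  -0.01377471  0.02488619]
 [ 0.01893827 -0.19422521 -0.98077414  0.89171046]
 [ 0.          0.          0.          1.        ]]
first_hole [([0.5137, 0.5998], 0.72)]
button_top [([0.5209, 0.5926], 0.44)]
collar_zone [([0.4325, 0.5921], 0.67), ([0.5177, 0.594], 0.31)]
last_hole [([0.3368, 0.57], 0.82)]
reach_pole [([0.5112, 0.6105], 0.65)]
side [[500.50312872   0.         275.43377731]
 [  0.         500.50312872 203.12864788]
 [  0.           0.           1.        ]] [-0.1522485  0.         0.         0.         0.       ] [[ 0.9707103  -0.12256414  0.20663869  0.40019655]
 [-0.23970229 -0.55227231  0.79845984 -0.66704424]
 [ 0.01625828 -0.82460495 -0.56547532  0.58299236]
 [ 0.          0.          0.          1.        ]]
first_hole [([0.4359, 0.5619], 0.98)]
button_top [([0.4391, 0.5429], 0.65)]
collar_zone [([0.4305, 0.4902], 0.82)]
last_hole [([0.4254, 0.4238], 0.67)]
reach_pole [([0.4411, 0.6236], 0.56)]
```

```bash
cat > h.py <<'E'
from cell import arm
import numpy as np, cv2
from scipy.spatial.transform import Rotation as R
def ray(im,c):
    p=np.array([[c[0]*560,c[1]*420]],float).reshape(1,1,2)
    u=cv2.undistortPoints(p,im["mtx"],im["dist"])[0,0]
    T=im["T"]; return T[:3,3],T[:3,:3]@np.array([u[0],u[1],1])
def at(im,c,z):
    o,d=ray(im,c); return o+d*(z-o[2])/d[2]
def tri(rs):
    A=0;b=0
    for o,d in rs:
        d=d/np.linalg.norm(d);P=np.eye(3)-np.outer(d,d);A=A+P;b=b+P@o
    return np.linalg.solve(A,b)
E
python3 - <<'E'
from h import *
ims={n:arm.get_image(n) for n in("top","side")}
for l in ("first_hole","button_top","collar_zone","last_hole","reach_pole"):
    rs=[]
    for n,im in ims.items():
        r=arm.place_of(l,im)
        if r: rs.append(ray(im,r[0]["centre"])); print(l,n,[at(im,r[0]["centre"],z).round(4) for z in (0,.054,.076)],r[0]["conf"])
    if len(rs)==2: print("  tri",tri(rs).round(4))
for l in ("pot","sugar_bowl","ramekin","spatula","whisk","spice_jar"):
    for n,im in ims.items():
        r=arm.place_of(l,im)
        if r: print(l,n,at(im,r[0]["centre"],0).round(3),r[0]["conf"])
E
```

```text
first_hole top [array([ 0.5264, -0.0047,  0.    ]), array([ 0.5204, -0.0029,  0.054 ]), array([ 0.518 , -0.0022,  0.076 ])] 0.85
first_hole side [array([0.5288, 0.0653, 0.    ]), array([ 0.5169, -0.0026,  0.054 ]), array([ 0.5121, -0.0302,  0.076 ])] 0.73
  tri [ 0.5186 -0.0027  0.0542]
button_top top [array([ 0.5356, -0.014 ,  0.    ]), array([ 0.5291, -0.0116,  0.054 ]), array([ 0.5264, -0.0106,  0.076 ])] 0.44
button_top side [array([0.5339, 0.088 , 0.    ]), array([0.5215, 0.018 , 0.054 ]), array([ 0.5164, -0.0105,  0.076 ])] 0.52
  tri [ 0.5214 -0.0102  0.0761]
collar_zone top [array([0.5396, 0.085 , 0.    ]), array([0.5328, 0.0813, 0.054 ]), array([0.53  , 0.0798, 0.076 ])] 0.82
collar_zone side [array([0.5431, 0.151 , 0.    ]), array([0.5299, 0.0752, 0.054 ]), array([0.5245, 0.0443, 0.076 ])] 0.73
  tri [0.5322 0.0817 0.0494]
last_hole top [array([0.547 , 0.1883, 0.    ]), array([0.5398, 0.1784, 0.054 ]), array([0.5368, 0.1744, 0.076 ])] 0.7
last_hole side [array([0.5524, 0.2564, 0.    ]), array([0.5383, 0.1709, 0.054 ]), array([0.5325, 0.1361, 0.076 ])] 0.92
  tri [0.5401 0.1795 0.0486]
reach_pole top [array([ 0.5214, -0.0077,  0.    ]), array([ 0.5157, -0.0057,  0.054 ]), array([ 0.5134, -0.0049,  0.076 ])] 0.85
reach_pole side [array([ 0.516 , -0.0118,  0.    ]), array([ 0.5053, -0.0725,  0.054 ]), array([ 0.5009, -0.0972,  0.076 ])] 0.97
  tri [ 0.5193 -0.0076 -0.0036]
pot top [0.694 0.07  0.   ] 0.65
pot side [0.7   0.072 0.   ] 0.69
sugar_bowl top [ 0.685 -0.121  0.   ] 0.83
sugar_bowl side [ 0.675 -0.118  0.   ] 0.65
ramekin top [0.457 0.106 0.   ] 0.67
ramekin side [0.448 0.102 0.   ] 0.78
spatula top [ 0.433 -0.121  0.   ] 0.97
spatula side [ 0.429 -0.127  0.   ] 0.58
whisk top [ 0.592 -0.041  0.   ] 0.57
whisk side [ 0.581 -0.045  0.   ] 0.58
spice_jar top [0.455 0.018 0.   ] 0.9
spice_jar side [0.447 0.025 0.   ] 0.96
```

View pics/top0.png

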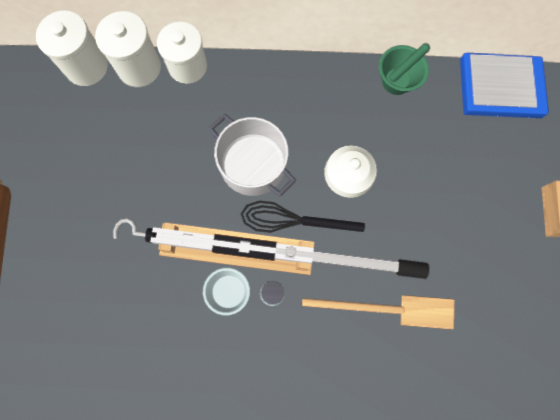

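View pics/side0.png

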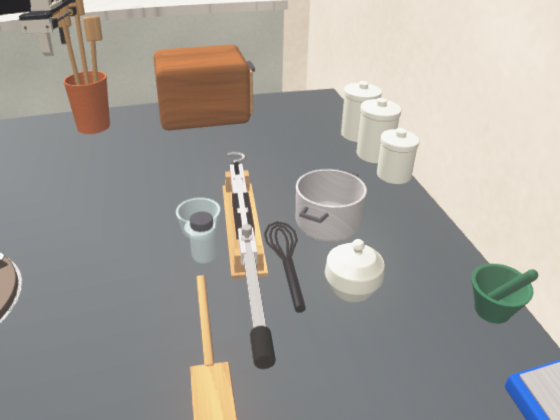

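The top view shows the pole from grip (412,268) to hook (125,232). The button is at (290,252), and the collar spans columns 213–275 with a hole-like square near (245,246). The side view agrees, with the button at (246,230). Next I'll work out a hover above the button so I can look with the wrist camera.

```bash
cat >> h.py <<'E'
def delta(target,Rt=None):
    s=arm.observe(); Rc=R.from_rotvec(s["ee_rot"])
    d=Rc.inv().apply(np.array(target)-s["position"])*100
    print("tool delta cm",d.round(2),"t",round(s["clock"],2),"F",s["force"].round(2))
    if Rt is not None: print("turn",(Rc.inv()*Rt).as_rotvec().round(4))
E
python3 - <<'E'
from h import *
th=np.arctan2(.0205,.1774); py=np.array([np.sin(th),np.cos(th),0]); z=np.array([0,0,-1.]); x=np.cross(py,z)
delta([.51,-.05,.2],R.from_matrix(np.c_[x,py,z])); print(th)
im=cv2.imread("pics/top0.png")[210:290,140:330]; cv2.imwrite("pics/crop0.png",cv2.resize(im,None,fx=4,fy=4,interpolation=cv2.INTER_CUBIC))
E
```

```text
tool delta cm [-50.46 -53.57   0.14] t 1.8 F [-0.06  0.93  0.01]
turn [-0.     -0.     -0.1578]
0.11504776868359023
```

View pics/crop0.png

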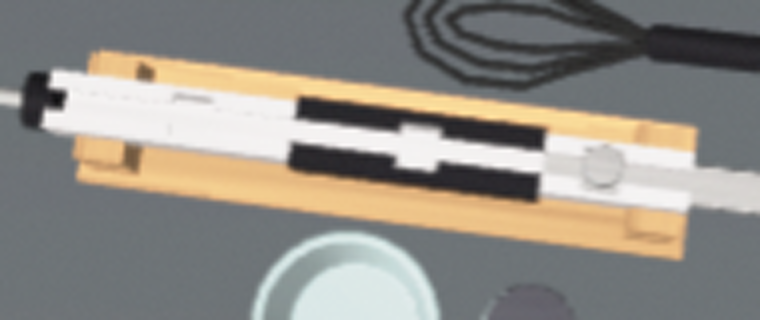

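In the crop the button cap is at (603,166), i.e. image pixel (290.7,251.5). The collar's square hole is at (418,147), i.e. (244.5,246.7). Moving to the hover now.

>>> carry_out --claw '[0,0,0,0,0,0,0,0,0,0,0,0,0,0,0,0,0,0,0,0]' --delta_pos '[[-2.8,-2.98,0],[-2.8,-2.98,0],[-2.8,-2.98,0],[-2.8,-2.98,0],[-2.8,-2.98,0],[-2.8,-2.98,0],[-2.8,-2.98,0],[-2.8,-2.98,0],[-2.8,-2.98,0],[-2.8,-2.98,0],[-2.8,-2.98,0],[-2.8,-2.98,0],[-2.8,-2.98,0],[-2.8,-2.98,0],[-2.8,-2.98,0],[-2.8,-2.98,0],[-2.8,-2.98,0],[-2.8,-2.98,0],[0,0,0],[0,0,0]]' --angular '[[0,0,0],[0,0,0],[0,0,0],[0,0,0],[0,0,0],[0,0,0],[0,0,0],[0,0,0],[0,0,0],[0,0,0],[0,0,0],[0,0,0],[0,0,0],[0,0,0],[0,0,0],[0,0,0],[0,0,-0.08],[0,0,-0.08],[0,0,0],[0,0,0]]'

```text
clock: 3.8
position: [0.5121, -0.0496, 0.2013]
ee_rot: [-0.182, -3.136, 0.0]
force: [-0.3, 0.8, -0.2]
width: 0.003
gripper_force: 0.0
```

```bash
python3 - <<'E'
from h import *
im=arm.get_image("wrist"); cv2.imwrite("pics/wrist1.png",im["frame"][:,:,::-1]); np.savez("w1.npz",**{k:im[k] for k in("mtx","dist","T")})
s=arm.observe();print(s["clock"],s["position"],s["ee_rot"],s["width"],s["joints"].round(2))
for l,z in (("first_hole",.054),("button_top",.076),("collar_zone",.054),("last_hole",.054)):
    r=arm.place_of(l,im)
    if r: print(l,r[0]["centre"],at(im,r[0]["centre"],z).round(4),r[0]["conf"])
t=arm.get_image("top")
for p,z in (((290.7,251.5),.076),((244.5,246.75),.054)):
    print(at(t,(p[0]/560,p[1]/420),z).round(4))
E
```

```text
3.85 [ 0.51170247 -0.04838367  0.20123409] [-1.78861530e-01 -3.13590509e+00 -6.17549755e-04] 0.010838961130007938 [-0.36  0.26  0.44  1.87 -0.13  1.04  1.59]
first_hole [0.58, 0.4714] [ 0.5243 -0.0091  0.054 ] 0.75
button_top [0.5896, 0.4774] [ 0.5212 -0.0068  0.076 ] 0.79
last_hole [0.95, 0.4588] [0.5414 0.1789 0.054 ] 0.62
[ 0.5203 -0.0068  0.076 ]
[0.5291 0.0748 0.054 ]
```

View pics/wrist1.png

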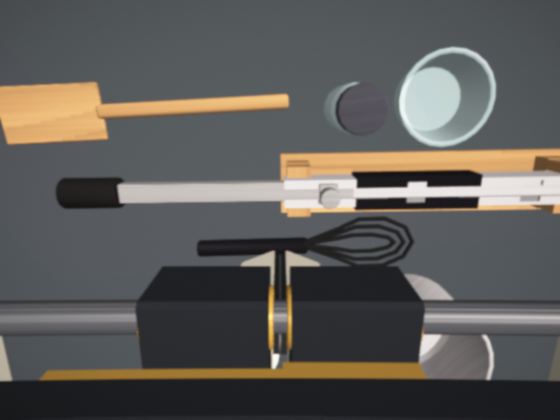

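The wrist view shows the button cap at (330,198) and the collar hole at (417,190), with the area over the pole clear. All views put the button top near (0.521, -0.007, 0.076). I'll turn so the 19 mm tip side runs along the pole, and tilt 25° so the tip pushes both down and along +y.

>>> carry_out --claw '[0,0,0,0,0,0,0,0,0,0,0,0,0,0,0]' --delta_pos '[[0,0,0],[0,0,0],[0,0,0],[0,0,0],[0,0,0],[0,0,0],[0,0,0],[0,0,0],[0,0,0],[0,0,0],[0,0,0],[0,0,0],[0,0,0],[0,0,0],[0,0,0]]' --angular '[[0,0,-0.143],[0,0,-0.143],[0,0,-0.143],[0,0,-0.143],[0,0,-0.143],[0,0,-0.143],[0,0,-0.143],[0,0,-0.143],[0,0,-0.143],[0,0,-0.143],[0,0,-0.143],[0,-0.145,0],[0,-0.145,0],[0,-0.145,0],[0,0,0]]'

```text
clock: 5.6
position: [0.5043, -0.054, 0.1785]
ee_rot: [-1.83, 2.438, 0.188]
force: [0.7, -0.5, -0.4]
width: 0.007
gripper_force: 0.0
```

```bash
cat >> h.py <<'E'
TH=np.arctan(.111); PY=np.array([np.sin(TH),np.cos(TH),0]); PX=np.array([np.cos(TH),-np.sin(TH),0]); B=np.array([.5207,-.0068,0])
def pole(a,x,y,z):
    "tool matrix at tilt a, target pole-frame coords (m)"
    zz=np.array([0,0,-1])*np.cos(a)+PY*np.sin(a); yy=-PX; xx=np.cross(yy,zz)
    return B+PX*x+PY*y+np.array([0,0,z]), R.from_matrix(np.c_[xx,yy,zz])
def where():
    s=arm.observe(); d=s["position"]-B
    print("t",round(s["clock"],2),"pole mm",(np.array([d@PX,d@PY,d[2]])*1000).round(1),"F pole",np.round([s["force"]@PX,s["force"]@PY,s["force"][2]],2))
E
python3 - <<'E'
from h import *
where(); delta(*pole(.435,0,-.008,.09)); print(arm.observe()["joints"].round(2))
E
```

```text
t 5.6 pole mm [-11.1 -48.7 178.5] F pole [ 0.74 -0.44 -0.4 ]
tool delta cm [-2.9  -0.82  9.33] t 5.6 F [ 0.69 -0.52 -0.4 ]
turn [-0.0042 -0.2865 -0.1756]
[ 0.75  0.42 -0.84  1.82  0.18  1.04  2.72]
```

Joint 7 reached its limit in that direction, so I'll take the equivalent grasp half a turn the other way.

>>> carry_out --claw '[0,0,0,0,0,0,0,0,0,0,0,0,0,0,0,0,0,0,0,0]' --delta_pos '[[0,0,-1],[0,0,-1],[0,0,0],[0,0,0],[0,0,0],[0,0,0],[0,0,0],[0,0,0],[0,0,0],[0,0,0],[0,0,0],[0,0,0],[0,0,0],[0,0,0],[0,0,0],[0,0,0],[0,0,0],[0,0,0],[0,0,0],[0,0,0]]' --angular '[[0,0.148,0],[0,0,0.148],[0,0,0.148],[0,0,0.148],[0,0,0.148],[0,0,0.148],[0,0,0.148],[0,0,0.148],[0,0,0.148],[0,0,0.148],[0,0,0.148],[0,0,0.148],[0,0,0.148],[0,0,0.148],[0,0,0.148],[0,0,0.148],[0,0,0.148],[0,0,0.148],[0,0,0.148],[0,0,0.148]]'

```text
clock: 7.6
position: [0.5062, -0.0492, 0.2005]
ee_rot: [-2.136, -2.257, 0.039]
force: [0.0, 0.3, 0.2]
width: 0.003
gripper_force: 0.0
```

```bash
sed -i 's/yy=-PX/yy=PX/' h.py; python3 - <<'E'
from h import *
where(); delta(*pole(.435,0,-.008,.09)); delta(*pole(0,0,-.04,.12)); print(arm.observe()["joints"].round(2))
E
```

```text
t 7.6 pole mm [ -9.8 -43.8 200.5] F pole [0.   0.32 0.25]
tool delta cm [ 3.29  2.01 11.  ] t 7.6 F [0.04 0.32 0.25]
turn [-0.0774  0.43    0.1538]
tool delta cm [0.15 1.36 8.  ] t 7.6 F [0.04 0.32 0.25]
turn [-0.0421 -0.004   0.1656]
[ 0.16  0.29 -0.21  1.8   0.06  1.1  -0.01]
```

>>> carry_out --claw '[0,0,0,0,0,0]' --delta_pos '[[0,0.5,2],[0,0.5,2],[0,0,2],[0,0,0],[0,0,0],[0,0,0]]' --angular '[[-0.042,0,0.083],[0,0,0.083],[0,0.145,0],[0,0.145,0],[0,0.145,0],[0,0,0]]'

```text
clock: 8.2
position: [0.5144, -0.0564, 0.1376]
ee_rot: [-2.099, -1.864, -0.467]
force: [0.1, -0.9, -0.4]
width: 0.002
gripper_force: 0.0
```

```bash
python3 - <<'E'
from h import *
where(); delta(*pole(.435,0,-.008,.09)); print(arm.observe()["joints"].round(2))
E
```

```text
t 8.2 pole mm [ -0.8 -50.  137.6] F pole [ 0.17 -0.86 -0.39]
tool delta cm [1.76 0.07 6.1 ] t 8.2 F [ 0.08 -0.87 -0.39]
turn [-0.001  -0.0071 -0.008 ]
[ 0.55  0.44 -0.3   1.87 -0.38  0.96  0.39]
```

>>> carry_out --claw '[0,0,0,0,0]' --delta_pos '[[0.4,0.02,1.8],[0.4,0.02,1.8],[0.4,0.02,1.8],[0.3,0.01,1.2],[0,0,0]]' --angular '[[0,0,0],[0,0,0],[0,0,0],[0,0,0],[0,0,0]]'

```text
clock: 8.7
position: [0.5192, -0.0065, 0.0854]
ee_rot: [-2.086, -1.879, -0.463]
force: [0.2, -0.3, -0.3]
width: 0.006
gripper_force: 0.0
```

```bash
python3 - <<'E'
from h import *
where()
im=arm.get_image("wrist"); cv2.imwrite("pics/wrist2.png",im["frame"][:,:,::-1])
im=arm.get_image("side"); c=im["frame"][150:300,180:330,::-1]; cv2.imwrite("pics/side2.png",cv2.resize(c,None,fx=4,fy=4,interpolation=cv2.INTER_CUBIC))
E
```

```text
t 8.7 pole mm [-1.5  0.2 85.4] F pole [ 0.27 -0.25 -0.27]
```

View pics/side2.png

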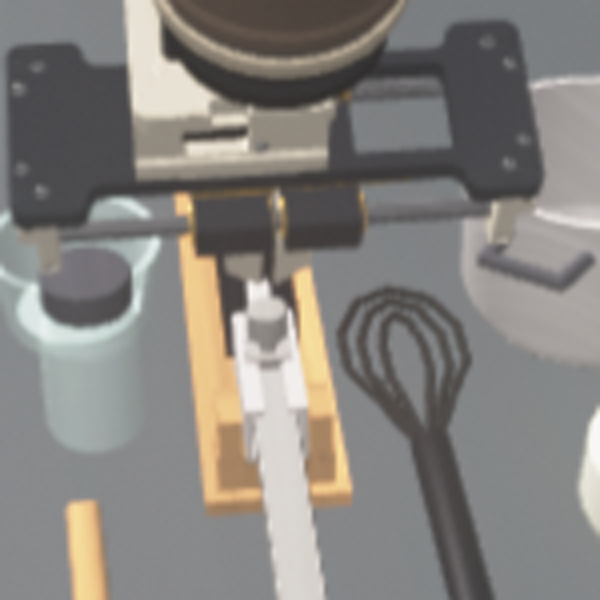

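View pics/wrist2.png

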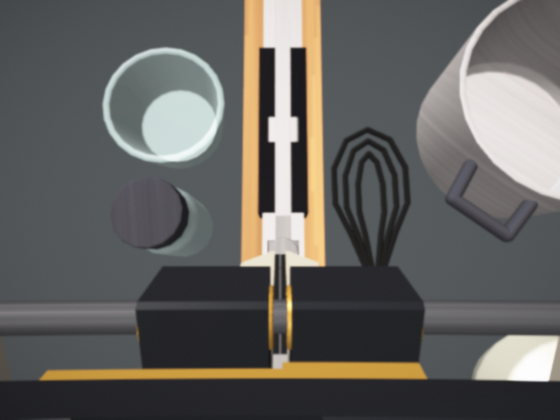

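The side view puts the fingertips just above the cap in the picture, with the cap at crop (268,320). The wrist view shows the tips at about (280,256), with the collar hole ahead at (283,128). I'll check the projection and the sign of the tilt.

```bash
python3 - <<'E'
from h import *
where(); s=arm.observe(); M=R.from_rotvec(s["ee_rot"]).as_matrix(); print(M.round(3), s["width"])
im=arm.get_image("side")
Ti=np.linalg.inv(im["T"]); 
for n,p in (("tcp",s["position"]),("tcp-2cm",s["position"]-.02*M[:,2]),("btn",B+[0,0,.076]),("tube",B+[0,0,.054])):
    u=cv2.projectPoints(np.array([p]),cv2.Rodrigues(Ti[:3,:3])[0],Ti[:3,3],im["mtx"],im["dist"])[0].ravel(); print(n,u.round(1),((u-[180,150])*4).round())
E
```

```text
t 8.8 pole mm [-0.3 -1.9 86.4] F pole [ 0.12 -1.07  0.23]
[[ 0.097  0.994  0.043]
 [ 0.899 -0.106  0.424]
 [ 0.426 -0.002 -0.905]] 0.003389847937187526
tcp [245.7 221.9] [263. 288.]
tcp-2cm [246.  216.1] [264. 264.]
btn [245.9 226.2] [264. 305.]
tube [246.1 236.5] [265. 346.]
```

The projections agree and the tilt is right. I'll step back to the cap's rear edge and lower.

>>> carry_out --claw '[0,0,0,0]' --delta_pos '[[-0.4,0,0.15],[-0.4,0,0.15],[0,0,0],[0,0,0]]' --angular '[[0,0,0],[0,0,0],[0,0,0],[0,0,0]]'

```text
clock: 9.25
position: [0.5193, -0.0156, 0.0798]
ee_rot: [-2.091, -1.874, -0.467]
force: [1.0, 0.2, 0.6]
width: 0.007
gripper_force: 0.0
```

```bash
python3 - <<'E'
from h import *
where(); 
im=arm.get_image("side");r=arm.place_of("button_top",im); print(r[:1]); where()
E
```

```text
t 9.25 pole mm [-0.5 -8.9 79.8] F pole [0.94 0.27 0.61]
[{'centre': [0.438, 0.5483], 'conf': 0.58}]
t 9.35 pole mm [-0.4 -8.5 79.9] F pole [ 0.37 -0.17 -0.25]
```

>>> carry_out --claw '[0,0,0,0,0]' --delta_pos '[[-0.08,0,0.18],[-0.08,0,0.18],[-0.04,0,0.09],[0,0,0],[0,0,0]]' --angular '[[0,0,0],[0,0,0],[0,0,0],[0,0,0],[0,0,0]]'

```text
clock: 9.85
position: [0.5192, -0.0149, 0.0749]
ee_rot: [-2.09, -1.875, -0.467]
force: [0.2, 0.4, 0.1]
width: 0.002
gripper_force: 0.0
```

```bash
python3 -c "
from h import *
where()"
```

```text
t 9.85 pole mm [-0.6 -8.2 74.9] F pole [0.21 0.38 0.14]
```

There's no contact yet, so the tip is behind the cap. I'll raise it, advance 4 mm and come down again.

>>> carry_out --claw '[0,0,0,0,0,0,0]' --delta_pos '[[0.21,0,-0.45],[0.36,0,0.17],[-0.08,0,0.18],[-0.08,0,0.18],[-0.04,0,0.09],[0,0,0],[0,0,0]]' --angular '[[0,0,0],[0,0,0],[0,0,0],[0,0,0],[0,0,0],[0,0,0],[0,0,0]]'

```text
clock: 10.55
position: [0.5197, -0.011, 0.0748]
ee_rot: [-2.09, -1.874, -0.467]
force: [-0.1, -0.1, 0.3]
width: 0.006
gripper_force: 0.0
```

```bash
python3 -c "
from h import *
where()"
```

```text
t 10.55 pole mm [-0.6 -4.3 74.8] F pole [-0.06 -0.15  0.33]
```

```bash
python3 - <<'E'
from h import *
im=arm.get_image("side"); c=im["frame"][195:265,205:290,::-1]; cv2.imwrite("pics/side3.png",cv2.resize(c,None,fx=8,fy=8,interpolation=cv2.INTER_CUBIC))
E
```

```text
(no output)
```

View pics/side3.png

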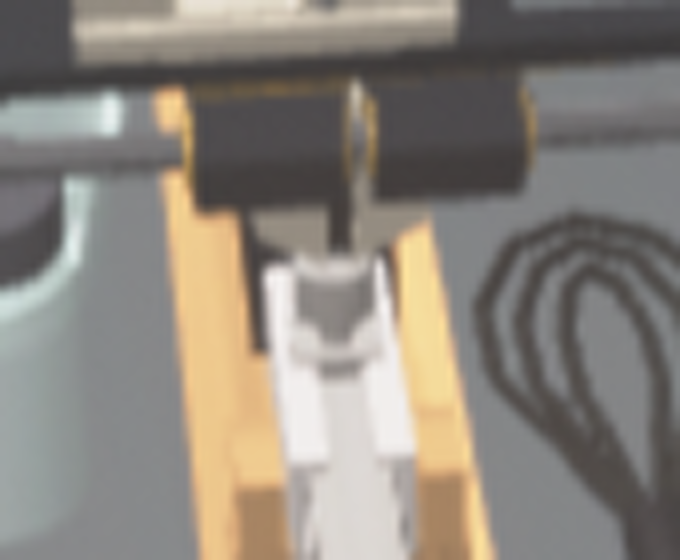

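The side view shows the cap's near face unobstructed at (335,300) and the tips right at or above its top rim at (340,258). So the tip is probably just at the cap top. I'll go down in small steps and watch the force.

>>> carry_out --claw '[0,0,0,0]' --delta_pos '[[-0.04,0,0.09],[-0.04,0,0.09],[0,0,0],[0,0,0]]' --angular '[[0,0,0],[0,0,0],[0,0,0],[0,0,0]]'

```text
clock: 11.0
position: [0.5197, -0.0108, 0.073]
ee_rot: [-2.09, -1.875, -0.467]
force: [-0.7, -0.2, 0.5]
width: 0.002
gripper_force: 0.0
```

```bash
python3 -c "
from h import *
where()"
```

```text
t 11.0 pole mm [-0.6 -4.1 73. ] F pole [-0.63 -0.26  0.52]
```

```bash
python3 - <<'E'
from h import *
s=arm.observe(); M=R.from_rotvec(s["ee_rot"]).as_matrix()
def proj(im,p):
    Ti=np.linalg.inv(im["T"]); return cv2.projectPoints(np.array([p]),cv2.Rodrigues(Ti[:3,:3])[0],Ti[:3,3],im["mtx"],im["dist"])[0].ravel().round(1)
for n in("side","wrist"):
    im=arm.get_image(n)
    print(n,"tcp",proj(im,s["position"]),"+x9",proj(im,s["position"]+.009*M[:,0]),"-x9",proj(im,s["position"]-.009*M[:,0]))
    for y in(-.012,0,.012): print(" btn y",y,proj(im,B+PY*y+[0,0,.076]),"capbottom rear",proj(im,B+PY*(y-.009)+[0,0,.062]))
    for f in (arm.place_of,arm.look_for): print([(np.array(r["centre"])*[560,420],r["conf"]) for r in f("button_top",im)[:2]])
    r=arm.trace("button_top",im)
    if r:
        v,u=np.nonzero(r[0]["region"]); print("trace",u.min(),u.max(),v.min(),v.max(),r[0]["conf"])
im=arm.get_image("side"); c=im["frame"][210:250,220:275,::-1]; cv2.imwrite("pics/side4.png",cv2.resize(c,None,fx=14,fy=14,interpolation=cv2.INTER_CUBIC))
E
```

```text
side tcp [245.8 229.1] +x9 [245.4 224.4] -x9 [246.3 233.9]
 btn y -0.012 [246.5 230.5] capbottom rear [247.1 240.5]
 btn y 0 [245.9 226.2] capbottom rear [246.5 236. ]
 btn y 0.012 [245.3 221.9] capbottom rear [245.9 231.7]
[(array([243.824, 227.094]), 0.61), (array([206.08 , 318.906]), 0.46)]
[]
trace 240 251 228 242 0.7
wrist tcp [280.9 251. ] +x9 [280.9 235.3] -x9 [280.9 266.3]
 btn y -0.012 [281.9 265.7] capbottom rear [281.8 282.2]
 btn y 0 [281.9 242.9] capbottom rear [281.8 260.6]
 btn y 0.012 [282.  220.6] capbottom rear [281.9 239.4]
[(array([279.776, 244.398]), 0.58), (array([516.992, 388.794]), 0.54)]
[(array([281.288, 242.088]), 0.83)]
trace 264 298 227 253 0.72
```

View pics/side4.png

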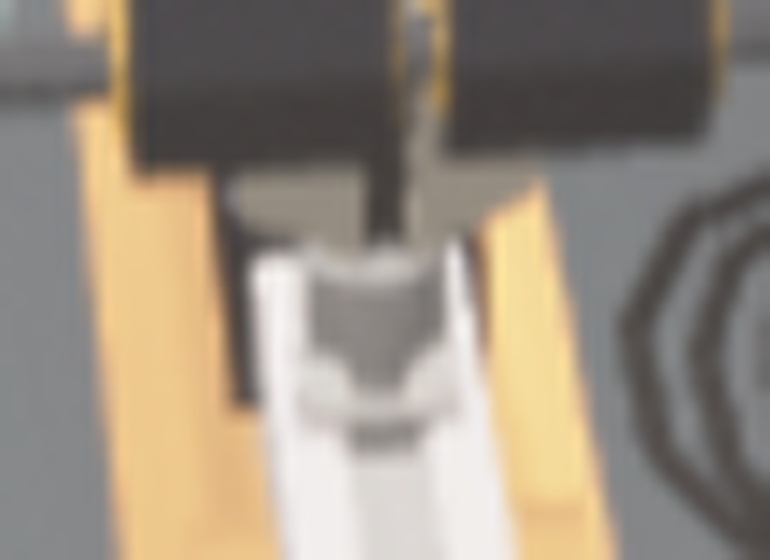

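The tip looks like a thin edge just over the rear half of the cap: its edge is at crop row 245, and the cap's rear rim at row 275. Contact should come within a few mm, so I'll keep going down gently.

>>> carry_out --claw '[0,0,0,0]' --delta_pos '[[-0.04,0,0.09],[-0.04,0,0.09],[0,0,0],[0,0,0]]' --angular '[[0,0,0],[0,0,0],[0,0,0],[0,0,0]]'

```text
clock: 11.85
position: [0.5197, -0.0108, 0.071]
ee_rot: [-2.09, -1.875, -0.467]
force: [-0.2, -0.0, 0.9]
width: 0.006
gripper_force: 0.0
```

```bash
python3 -c "
from h import *
where()"
```

```text
t 11.85 pole mm [-0.5 -4.1 71. ] F pole [-0.15 -0.05  0.88]
```

>>> carry_out --claw '[0,0,0,0]' --delta_pos '[[-0.04,0,0.09],[-0.04,0,0.09],[0,0,0],[0,0,0]]' --angular '[[0,0,0],[0,0,0],[0,0,0],[0,0,0]]'

```text
clock: 12.25
position: [0.5197, -0.0107, 0.069]
ee_rot: [-2.09, -1.875, -0.467]
force: [0.5, -0.6, -0.9]
width: 0.007
gripper_force: 0.0
```

```bash
python3 -c "
from h import *
where()
im=arm.get_image('side'); c=im['frame'][210:250,220:275,::-1]; cv2.imwrite('pics/side5.png',cv2.resize(c,None,fx=14,fy=14,interpolation=cv2.INTER_CUBIC))
"
```

```text
t 12.25 pole mm [-0.6 -4.  69. ] F pole [ 0.55 -0.49 -0.86]
```

View pics/side5.png

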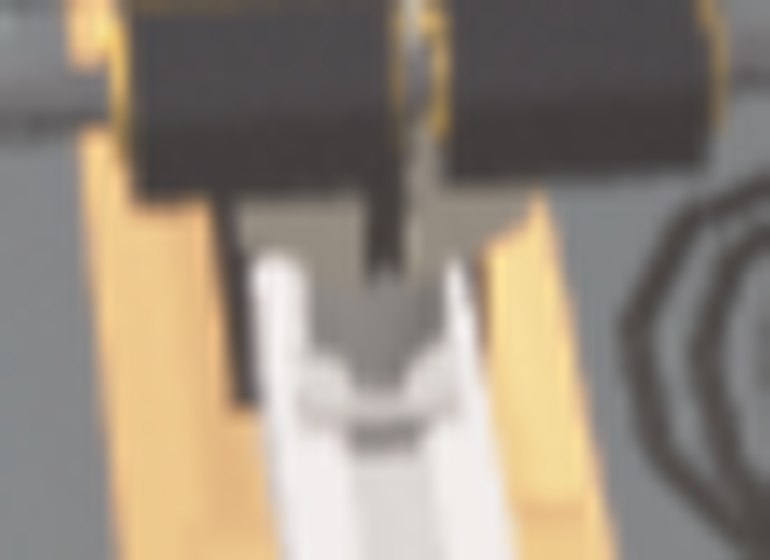

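At z = 69 mm there is still no force, and the tip edge now covers the cap's rear rim (crop row 275), so the tip should be just behind the cap. I'll feel for its side with small +y steps.

>>> carry_out --claw '[0,0,0,0,0]' --delta_pos '[[0.09,0,0.04],[0.09,0,0.04],[0.09,0,0.04],[0,0,0],[0,0,0]]' --angular '[[0,0,0],[0,0,0],[0,0,0],[0,0,0],[0,0,0]]'

```text
clock: 12.8
position: [0.52, -0.0078, 0.0691]
ee_rot: [-2.09, -1.875, -0.467]
force: [0.5, -0.7, 0.0]
width: 0.009
gripper_force: 0.0
```

```bash
python3 -c "
from h import *
where()"
```

```text
t 12.8 pole mm [-0.6 -1.1 69.1] F pole [ 0.58 -0.66  0.05]
```

>>> carry_out --claw '[0,0,0,0]' --delta_pos '[[-0.04,0,0.09],[-0.04,0,0.09],[-0.04,0,0.09],[0,0,0]]' --angular '[[0,0,0],[0,0,0],[0,0,0],[0,0,0]]'

```text
clock: 13.2
position: [0.5199, -0.0078, 0.066]
ee_rot: [-2.09, -1.874, -0.467]
force: [-0.1, 0.0, -0.5]
width: 0.005
gripper_force: 0.0
```

```bash
python3 - <<'E'
from h import *
where()
for n in("side","wrist"):
    im=arm.get_image(n)
    for l in ("button_top",):
        r=arm.trace(l,im)
        if r:
            v,u=np.nonzero(r[0]["region"]); print(n,"trace",u.min(),u.max(),v.min(),v.max(),r[0]["conf"],r[0]["centre"]*np.array([560,420]))
    g=cv2.cvtColor(im["frame"],cv2.COLOR_RGB2GRAY)
    if n=="side":
        for c in (239,242,244,246,247,248,250,254): print(c,g[222:245,c])
    else:
        for c in (262,268,274,278,281,284,288,294,300): print(c,g[222:274:2,c])
E
```

```text
t 13.2 pole mm [-0.6 -1.  66. ] F pole [-0.07  0.   -0.49]
side trace 242 251 231 242 0.55 [243.992 237.3  ]
239 [ 65  67  86 120 140 146 184 226 236 236 236 236 235 234 232 226 221 221
 219 212 209 210 203]
242 [ 63  68  97 128 140 141 142 145 147 145 145 147 157 188 214 215 211 202
 207 231 238 239 239]
244 [ 64  71 105 138 141 140 139 139 139 140 138 137 138 155 189 208 210 198
 187 199 220 234 237]
246 [ 64  66  70  76  76  75  75  87 113 133 135 136 134 134 138 153 183 188
 152 143 179 213 215]
247 [ 64  66  65  65  66  68  81 108 129 134 133 132 132 132 132 147 180 187
 151 145 181 214 217]
248 [ 76  79  85  84  81  89  99 106 120 131 130 127 128 128 134 156 187 184
 145 150 187 216 217]
250 [134 136 140 142 141 141 141 137 128 121 120 122 145 187 210 214 210 190
 180 208 218 219 219]
254 [ 66  85 119 139 141 144 142 134 135 138 145 150 162 186 205 219 232 235
 236 237 238 238 239]
wrist trace 263 298 232 253 0.73 [282.016 245.406]
262 [239 239 239 239 239 239 239 239 238 238 238 238 239 239 239 239 236 229
 229 230 229 227 137  44  42  42]
268 [239 239 239 239 239 239 230 193 196 203 203 202 201 201 202 218 229 229
 229 229 229 227 140  48  47  45]
274 [202 202 202 203 203 201 202 199 197 197 197 197 197 198 204 218 194 166
 162 160 157 153 152 151 139 133]
278 [201 201 201 201 201 194 200 198 198 199 199 200 200 200 200 197 123  65
  64  65  65  59  56  63  63  63]
281 [203 202 203 203 202 202 206 205 205 205 205 206 207 206 207 205 137  78
  77  78  77  72  65  75  76  76]
284 [207 207 207 207 206 195 199 199 199 199 199 199 199 200 201 203 132  79
  74  66  64  62  60  55  55  53]
288 [204 204 206 206 205 198 187 193 194 194 194 194 195 195 204 227 229 229
 229 229 229 229 223 217 214 214]
294 [239 239 239 239 239 239 230 184 174 185 189 191 193 194 194 201 225 229
 230 229 229 228 138  43  41  41]
300 [239 239 239 239 239 239 238 237 237 236 236 236 236 236 236 236 236 232
 229 229 229 227 138  44  42  42]
```

```bash
python3 - <<'E'
from h import *
for f in("side4","side5"):
    g=cv2.resize(cv2.imread(f"pics/{f}.png",0),(55,40),interpolation=cv2.INTER_AREA)
    print(f)
    for c in (239,242,244,246,247,248,250,254): print(c,g[12:35,c-220])
g=cv2.imread("pics/wrist2.png",0)
print("w2")
for c in (262,268,274,278,281,284,288,294,300): print(c,g[222:274:2,c])
s=arm.observe(); print(s["ft_torque"],s["joint_efforts"].round(2),s["force"])
E
```

```text
side4
239 [109 137 142 137 117 113 186 234 238 235 234 234 232 231 229 222 218 219
 219 213 210 210 206]
242 [116 138 141 142 144 164 185 176 154 149 147 150 160 188 212 215 209 201
 209 229 238 238 238]
244 [117 138 142 142 142 148 172 184 156 140 137 136 137 156 186 205 209 197
 186 198 217 232 235]
246 [ 77  83  80  80  87 119 168 187 161 139 136 135 135 134 137 153 181 185
 153 145 178 211 215]
247 [ 64  66  66  66  82 129 180 190 161 138 133 133 132 130 132 148 179 183
 153 146 180 212 217]
248 [ 77  82  88  89  95 131 177 183 152 134 130 128 128 129 137 159 185 180
 147 150 185 214 217]
250 [138 141 143 144 144 151 158 143 124 120 120 123 147 185 209 214 208 190
 182 205 217 220 219]
254 [137 141 143 151 158 147 137 137 141 145 153 160 171 191 207 220 230 233
 234 236 237 237 238]
side5
239 [ 64  72 105 136 140 150 196 233 238 235 234 234 232 231 229 222 217 219
 218 213 210 210 206]
242 [ 65  77 110 137 141 141 143 147 150 149 148 150 160 188 212 215 209 201
 209 229 238 238 238]
244 [ 67  84 116 138 143 141 141 141 140 139 138 136 138 156 186 204 209 197
 186 197 218 232 235]
[... 953 characters left out ...]
01 201 201 201 201 201 200 198 202 201 201 202 202 202 200 133  76
  74  74  75  75  72  67  75  74]
284 [203 204 204 204 203 204 204 200 200 202 202 203 202 203 204 205 132  79
  73  66  62  61  59  54  53  53]
288 [206 205 206 205 205 206 205 205 192 190 194 194 194 194 204 226 229 228
 228 228 228 227 223 217 214 213]
294 [238 238 238 238 238 238 238 238 237 204 176 181 191 193 193 201 225 229
 229 229 229 226 137  42  40  40]
300 [238 238 238 238 238 238 238 239 239 236 235 235 234 234 234 233 233 232
 229 229 229 227 137  42  40  42]
[-0.54662549  0.13234109 -0.00752122] [ 0.000e+00 -6.115e+01 -5.920e+00 -2.131e+01 -1.750e+00  1.070e+00
 -2.000e-02] [ 1.05366246 -0.08840609  1.58178688]
```

```bash
python3 - <<'E'
from h import *
where()
def proj(im,p):
    Ti=np.linalg.inv(im["T"]); return cv2.projectPoints(np.array([p]),cv2.Rodrigues(Ti[:3,:3])[0],Ti[:3,3],im["mtx"],im["dist"])[0].ravel()
w=arm.get_image("wrist"); s=arm.get_image("side"); t=arm.get_image("top")
cw=w["frame"][100:280,220:345]; cs=s["frame"][205:255,215:280]; ct=t["frame"][225:275,220:320]
A=cv2.resize(cw,(400,576),interpolation=cv2.INTER_CUBIC)
Bq=cv2.resize(cs,(390,300),interpolation=cv2.INTER_CUBIC); C=cv2.resize(ct,(390,195),interpolation=cv2.INTER_CUBIC)
o=np.zeros((580,795,3),np.uint8); o[:576,:400]=A; o[:300,403:793]=Bq; o[303:498,403:793]=C
cv2.imwrite("pics/comp.png",o[:,:,::-1])
print("wrist f",w["mtx"][0,0],w["mtx"][1,2],w["T"].round(4))
tcp=arm.observe()["position"]
print("tcp",proj(w,tcp),proj(s,tcp),proj(t,tcp))
for y in (-20,-10,0,10,20,30,40): print(y,"z54 wrist",proj(w,B+PY*y/1000+[0,0,.054])[1].round(1),"z76",proj(w,B+PY*y/1000+[0,0,.076])[1].round(1))
E
```

```text
t 13.4 pole mm [-0.5 -1.  66.2] F pole [1.06 0.03 1.58]
wrist f 366.9919135313636 211.4980008654095 [[ 0.9942 -0.1069  0.0149  0.5187]
 [-0.1079 -0.9822  0.1536 -0.0172]
 [-0.0018 -0.1543 -0.988   0.265 ]
 [ 0.      0.      0.      1.    ]]
tcp [281.01117829 251.01228171] [245.75279634 231.19629787] [291.02369721 252.29666637]
-20 z54 wrist 285.9 z76 287.9
-10 z54 wrist 267.9 z76 267.8
0 z54 wrist 250.2 z76 248.1
10 z54 wrist 232.8 z76 228.7
20 z54 wrist 215.7 z76 209.6
30 z54 wrist 198.7 z76 190.8
40 z54 wrist 182.1 z76 172.4
```

View pics/comp.png

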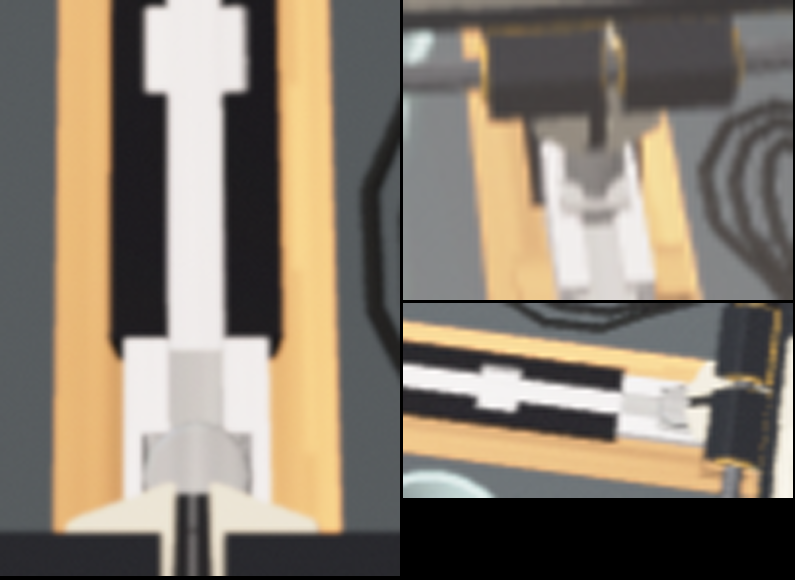

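The composite settles it. In the wrist crop the cap's front rim is at (195,425) and the hole edge at row 434, so the cap centre is at y ≈ -1 mm. In the wrist, side and top views the fingertips end over the cap's rear half, about 9 mm short of the nominal TCP. So contact is only just starting, and I'll press on.

>>> carry_out --claw '[0,0,0]' --delta_pos '[[-0.04,0,0.09],[-0.04,0,0.09],[0,0,0]]' --angular '[[0,0,0],[0,0,0],[0,0,0]]'

```text
clock: 13.85
position: [0.5199, -0.0077, 0.064]
ee_rot: [-2.09, -1.875, -0.467]
force: [-0.3, -0.5, -0.2]
width: 0.005
gripper_force: 0.0
```

```bash
python3 -c "
from h import *
where()"
```

```text
t 13.85 pole mm [-0.7 -1.  64. ] F pole [-0.24 -0.51 -0.16]
```

>>> carry_out --claw '[0,0,0]' --delta_pos '[[-0.04,0,0.09],[-0.04,0,0.09],[0,0,0]]' --angular '[[0,0,0],[0,0,0],[0,0,0]]'

```text
clock: 14.15
position: [0.52, -0.0077, 0.0621]
ee_rot: [-2.09, -1.875, -0.467]
force: [0.0, -0.2, 0.6]
width: 0.004
gripper_force: 0.0
```

```bash
python3 - <<'E'
from h import *
where()
s=arm.get_image("side"); g=cv2.cvtColor(s["frame"],cv2.COLOR_RGB2GRAY)
for c in (239,242,244,246,247,248,250,254): print(c,g[222:245,c])
w=arm.get_image("wrist"); g=cv2.cvtColor(w["frame"],cv2.COLOR_RGB2GRAY)
for c in (268,274,281,288): print(c,g[222:264,c])
where()
E
```

```text
t 14.15 pole mm [-0.6 -0.9 62.1] F pole [ 0.03 -0.16  0.61]
239 [ 65  65  64  68  84 118 139 148 185 225 235 236 235 234 232 226 221 221
 219 211 209 209 203]
242 [ 65  66  65  68  95 127 139 141 142 143 145 147 157 188 214 215 211 201
 208 230 238 239 239]
244 [ 65  65  65  70 105 137 141 141 140 139 140 137 137 155 188 208 210 199
 186 199 220 234 237]
246 [ 65  65  64  66  70  76  78  77  76  90 118 133 134 134 137 152 183 188
 152 143 178 213 215]
247 [ 67  66  65  65  67  67  64  68  71  91 119 131 132 131 132 147 180 187
 151 144 180 214 216]
248 [ 84  81  76  80  85  84  82  89  98 102 115 127 127 128 133 155 187 184
 146 151 188 215 217]
250 [124 133 133 136 141 142 140 141 140 137 127 122 145 187 210 213 210 190
 180 208 218 219 218]
254 [ 64  64  66  84 117 139 143 148 148 139 145 151 162 186 205 219 232 235
 236 237 237 238 239]
268 [239 239 239 239 239 239 239 239 239 239 239 238 229 200 190 195 200 203
 204 203 203 203 202 202 201 201 201 202 203 207 218 227 229 229 229 230
 229 230 229 229 229 229]
274 [198 199 199 199 200 199 200 201 202 202 201 200 201 200 198 197 197 196
 198 197 198 197 197 197 197 198 197 198 203 213 217 211 193 176 167 164
 162 160 160 159 158 155]
281 [203 202 203 203 203 203 203 202 198 196 204 207 206 205 205 205 205 205
 206 205 205 206 206 206 206 206 206 207 207 207 205 187 138  93  78  77
  76  77  77  77  78  76]
288 [205 205 206 206 207 206 206 206 206 203 196 188 190 192 193 193 193 194
 193 193 194 195 194 195 194 195 195 197 204 219 227 229 229 229 229 229
 229 229 229 229 229 229]
t 14.25 pole mm [-0.6 -0.9 62.2] F pole [ 0.42 -0.02 -0.2 ]
```

The finger edge now covers the cap's rear face, so the tip has gone down just behind the cap. I'll feel for it in +y.

>>> carry_out --claw '[0,0,0,0]' --delta_pos '[[0.09,0,0.04],[0.09,0,0.04],[0.09,0,0.04],[0,0,0]]' --angular '[[0,0,0],[0,0,0],[0,0,0],[0,0,0]]'

```text
clock: 14.65
position: [0.5204, -0.0045, 0.0624]
ee_rot: [-2.09, -1.875, -0.467]
force: [0.1, 0.0, -0.0]
width: 0.004
gripper_force: 0.0
```

```bash
python3 -c "
from h import *
where()"
```

```text
t 14.65 pole mm [-0.6  2.3 62.4] F pole [ 0.05  0.03 -0.04]
```

>>> carry_out --claw '[0,0,0,0]' --delta_pos '[[0.09,0,0.04],[0.09,0,0.04],[0.09,0,0.04],[0,0,0]]' --angular '[[0,0,0],[0,0,0],[0,0,0],[0,0,0]]'

```text
clock: 15.05
position: [0.5207, -0.0016, 0.0624]
ee_rot: [-2.09, -1.875, -0.467]
force: [-0.0, -0.3, -0.5]
width: 0.003
gripper_force: 0.0
```

```bash
python3 - <<'E'
from h import *
where()
s=arm.get_image("side"); g=cv2.cvtColor(s["frame"],cv2.COLOR_RGB2GRAY)
for c in (239,242,244,247,250,254): print(c,g[222:245,c])
w=arm.get_image("wrist"); g=cv2.cvtColor(w["frame"],cv2.COLOR_RGB2GRAY)
for c in (268,281,288): print(c,g[222:264,c])
where()
E
```

```text
t 15.05 pole mm [-0.6  5.2 62.4] F pole [-0.01 -0.34 -0.48]
239 [ 66  76 110 138 142 148 199 234 237 236 236 236 235 235 232 226 221 221
 220 212 210 210 204]
242 [ 67  83 117 140 141 142 143 146 147 145 145 147 157 188 214 215 211 202
 208 230 238 239 239]
244 [ 65  83 115 136 138 138 137 138 139 139 138 136 138 155 188 208 210 199
 186 199 220 234 237]
247 [ 69  69  69  67  71  74  83 125 151 137 133 133 132 130 132 146 181 186
 150 144 180 214 216]
250 [133 136 141 141 141 142 141 133 121 120 120 122 146 187 210 213 210 190
 180 208 218 219 218]
254 [ 75 110 139 141 144 143 133 133 135 138 145 151 162 186 205 219 232 235
 236 237 237 238 239]
268 [239 239 239 239 240 239 239 239 240 239 239 239 239 240 240 240 240 240
 240 240 239 239 232 212 197 196 196 195 199 208 219 227 229 229 230 230
 229 229 229 229 229 229]
281 [203 203 203 203 202 204 203 203 203 203 204 204 204 204 204 204 205 203
 204 204 199 196 204 207 206 206 205 206 206 206 203 184 137  92  79  76
  77  77  77  77  77  77]
288 [206 206 206 206 206 205 205 205 206 205 205 206 206 205 206 206 206 206
 206 206 205 200 189 185 190 193 194 195 204 219 227 229 229 229 229 229
 229 229 229 229 229 229]
t 15.15 pole mm [-0.6  5.  62.4] F pole [-0.52  0.13 -0.47]
```

Putting both views together, the finger block still sits above the cap, with its true tips about 18 mm behind the reported TCP. I'll keep lowering by force.

>>> carry_out --claw '[0,0,0,0]' --delta_pos '[[-0.04,0,0.09],[-0.04,0,0.09],[0,0,0],[0,0,0]]' --angular '[[0,0,0],[0,0,0],[0,0,0],[0,0,0]]'

```text
clock: 15.55
position: [0.5206, -0.0017, 0.0603]
ee_rot: [-2.09, -1.875, -0.467]
force: [0.1, 0.3, 0.0]
width: 0.002
gripper_force: 0.0
```

```bash
python3 -c "
from h import *
where()"
```

```text
t 15.55 pole mm [-0.6  5.  60.3] F pole [0.07 0.33 0.01]
```

>>> carry_out --claw '[0,0,0]' --delta_pos '[[-0.04,0,0.09],[-0.04,0,0.09],[0,0,0]]' --angular '[[0,0,0],[0,0,0],[0,0,0]]'

```text
clock: 15.85
position: [0.5206, -0.0017, 0.0583]
ee_rot: [-2.09, -1.875, -0.467]
force: [0.2, -0.5, 1.0]
width: 0.008
gripper_force: 0.0
```

```bash
python3 -c "
from h import *
where()"
```

```text
t 15.85 pole mm [-0.7  5.1 58.3] F pole [ 0.22 -0.49  1.01]
```

>>> carry_out --claw '[0,0,0]' --delta_pos '[[-0.04,0,0.09],[-0.04,0,0.09],[0,0,0]]' --angular '[[0,0,0],[0,0,0],[0,0,0]]'

```text
clock: 16.15
position: [0.5206, -0.0016, 0.0563]
ee_rot: [-2.09, -1.874, -0.467]
force: [0.3, -0.1, -0.2]
width: 0.002
gripper_force: 0.0
```

```bash
python3 - <<'E'
from h import *
where()
s=arm.get_image("side"); g=cv2.cvtColor(s["frame"],cv2.COLOR_RGB2GRAY)
for c in (239,242,244,247,250,254): print(c,g[222:245,c])
w=arm.get_image("wrist"); g=cv2.cvtColor(w["frame"],cv2.COLOR_RGB2GRAY)
for c in (268,281,288): print(c,g[222:264,c])
t=arm.get_image("top"); g=cv2.cvtColor(t["frame"],cv2.COLOR_RGB2GRAY)
for r in (244,246,248,250,252,254,256): print(r,g[r,270:310])
E
```

```text
t 16.15 pole mm [-0.7  5.1 56.3] F pole [ 0.28 -0.03 -0.24]
239 [ 67  64  65  65  70 105 137 142 157 207 233 236 235 234 232 226 221 221
 219 211 209 209 203]
242 [ 66  64  64  64  71 107 138 142 141 143 145 147 157 187 214 215 211 201
 208 230 238 239 239]
244 [ 65  64  65  65  75 110 136 138 138 138 137 137 137 155 188 208 210 199
 186 198 220 234 237]
247 [ 68  66  65  66  70  68  67  67  71  78 105 130 132 130 132 146 180 188
 151 144 180 214 217]
250 [121 134 134 134 136 139 140 141 141 140 132 124 145 187 210 213 209 189
 180 208 218 219 218]
254 [ 63  63  63  69 104 137 141 144 143 138 144 150 162 187 204 219 232 235
 236 237 237 238 239]
268 [240 240 240 240 240 240 240 240 240 240 240 240 240 239 240 240 240 240
 240 240 240 239 231 208 194 194 194 198 203 210 220 227 229 230 230 229
 229 229 230 229 229 230]
281 [203 203 203 203 203 203 203 204 204 204 204 203 204 205 205 204 204 205
 204 199 195 203 208 206 206 205 207 206 206 206 204 185 137  92  78  76
  76  77  77  77  77  78]
288 [206 205 206 206 206 206 206 206 206 205 206 207 206 206 206 205 205 205
 205 205 202 193 
[... 557 characters left out ...]
59  58  65
  76  89  99  85]
250 [242 242 242 242 241 234 223 218 218 217 217 216 218 217 216 209 206 212
 205 160  83  63  63  63  62  58  58  57  58  61  59  56  49  51  50  50
  50  52  56  60]
252 [221 233 234 235 235 230 221 216 214 214 213 215 215 215 215 206 202 210
 221 230 232 232 231 217 154  74  57  56  58  62  60  53  50  49  50  51
  50  53  67  69]
254 [ 43  41  47  54 100 202 241 243 243 242 240 237 234 229 223 213 197 203
 222 233 237 238 235 210 130  67  57  57  59  61  56  52  53  49  52  51
  52  51  57  60]
256 [ 44  43  43  48 103 204 242 244 244 244 244 244 244 243 236 222 214 204
 194 217 235 238 235 196 101  61  57  59  59  62  57  52  50  50  50  50
  52  54  58  60]
```

```bash
python3 - <<'E'
from h import *
s=arm.get_image("side"); t=arm.get_image("top"); w=arm.get_image("wrist")
px=dict(s=(247,231.7),t=(289.3,250),w=(280,254))
rs={k:ray(i,(px[k][0]/560,px[k][1]/420)) for k,i in dict(s=s,t=t,w=w).items()}
def pf(p): d=p-B; return (np.array([d@PX,d@PY,d[2]])*1000).round(1)
for c in ("st","sw","tw","stw"): print(c,pf(tri([rs[k] for k in c])))
# cap: near-top rim side row 229.6; cap face bottom 237
for c,p in dict(rim=(247,229.6),bot=(247,237.0)).items():
    print(c,[ (z,pf(at(s,(p[0]/560,p[1]/420),z/1000))[1]) for z in (62,76)])
where()
tcp=arm.observe(); M=R.from_rotvec(tcp["ee_rot"]).as_matrix()
for d in (0,10,19): print(d,pf(tcp["position"]-M[:,2]*d/1000))
E
```

```text
st [ 2.7  2.4 62.4]
sw [ 0.4  3.2 61.8]
tw [-0.7  2.6 95.3]
stw [ 1.4  2.7 62.5]
rim [(62, np.float64(8.6)), (76, np.float64(-9.6))]
bot [(62, np.float64(-11.7)), (76, np.float64(-29.3))]
t 16.45 pole mm [-0.6  5.1 56.5] F pole [ 0.7  -0.51  0.22]
0 [-0.6  5.1 56.5]
10 [-0.5  0.8 65.5]
19 [-0.5 -3.  73.7]
```

All the rays fit if the finger block is 19 mm wide along the pole and its tip is about 25 mm short of the reported TCP, still 1–2 mm above the cap. I'll keep lowering.

>>> carry_out --claw '[0,0,0]' --delta_pos '[[-0.04,0,0.09],[-0.04,0,0.09],[0,0,0]]' --angular '[[0,0,0],[0,0,0],[0,0,0]]'

```text
clock: 16.75
position: [0.5208, -0.0015, 0.0545]
ee_rot: [-2.09, -1.875, -0.467]
force: [-0.1, 0.0, 1.2]
width: 0.009
gripper_force: 0.7
```

```bash
python3 -c "
from h import *
where()"
```

```text
t 16.75 pole mm [-0.5  5.3 54.5] F pole [-0.09  0.02  1.17]
```

>>> carry_out --claw '[0,0,0]' --delta_pos '[[-0.04,0,0.09],[0,0,0],[0,0,0]]' --angular '[[0,0,0],[0,0,0],[0,0,0]]'

```text
clock: 17.05
position: [0.5209, -0.0015, 0.0537]
ee_rot: [-2.09, -1.875, -0.467]
force: [-0.6, 0.2, 3.1]
width: 0.006
gripper_force: 1.9
```

```bash
python3 -c "
from h import *
where(); print(arm.observe()['gripper_force'])"
```

```text
t 17.05 pole mm [-0.4  5.3 53.7] F pole [-0.6   0.16  3.11]
1.897993709135335
```

Contact at last, with Fz at 3 N. I'll press further.

>>> carry_out --claw '[0,0,0,0]' --delta_pos '[[-0.04,0,0.09],[-0.04,0,0.09],[0,0,0],[0,0,0]]' --angular '[[0,0,0],[0,0,0],[0,0,0],[0,0,0]]'

```text
clock: 17.45
position: [0.5209, -0.0015, 0.0516]
ee_rot: [-2.09, -1.875, -0.467]
force: [0.1, 0.0, 4.5]
width: 0.006
gripper_force: 2.5
```

```bash
python3 - <<'E'
from h import *
where(); print(arm.observe()['gripper_force'])
s=arm.get_image("side"); g=cv2.cvtColor(s["frame"],cv2.COLOR_RGB2GRAY)
for c in (239,242,244,247,250,254): print(c,g[222:245,c])
where()
E
```

```text
t 17.45 pole mm [-0.4  5.3 51.6] F pole [0.08 0.04 4.47]
2.537642512761522
239 [ 76  74  68  64  64  64  67  85 119 139 149 200 232 234 232 226 221 221
 219 212 209 209 204]
242 [ 76  72  67  64  64  64  68  94 127 140 141 141 143 158 191 212 215 214
 223 235 239 239 239]
244 [ 75  72  67  64  64  63  67  96 128 139 139 138 139 139 147 180 207 211
 214 210 214 228 236]
247 [ 80  75  71  66  64  64  65  65  66  68  68  74  98 121 131 133 140 174
 187 153 143 178 213]
250 [107 113 127 134 134 135 136 138 140 141 140 139 136 142 178 210 213 213
 211 205 205 211 217]
254 [ 73  66  63  62  64  66  84 117 138 145 154 157 162 187 204 219 232 235
 236 237 237 238 239]
t 17.5 pole mm [-0.4  5.3 51.6] F pole [-0.5  -0.2   5.24]
```

The cap is going down (side rows shifted by about 1 px). Another 2 mm, then slide.

>>> carry_out --claw '[0,0,0,0]' --delta_pos '[[-0.04,0,0.09],[-0.04,0,0.09],[0,0,0],[0,0,0]]' --angular '[[0,0,0],[0,0,0],[0,0,0],[0,0,0]]'

```text
clock: 17.9
position: [0.5209, -0.0014, 0.0497]
ee_rot: [-2.09, -1.875, -0.467]
force: [-0.5, -0.4, 7.0]
width: 0.005
gripper_force: 3.2
```

```bash
python3 -c "
from h import *
where()"
```

```text
t 17.9 pole mm [-0.4  5.3 49.7] F pole [-0.48 -0.47  6.98]
```

>>> carry_out --claw '[0,0,0,0]' --delta_pos '[[0.12,0,0.06],[0.14,0,0.06],[0.14,0,0.06],[0,0,0]]' --angular '[[0,0,0],[0,0,0],[0,0,0],[0,0,0]]'

```text
clock: 18.3
position: [0.5214, 0.0029, 0.0498]
ee_rot: [-2.09, -1.875, -0.467]
force: [-0.7, -0.7, 7.0]
width: 0.008
gripper_force: 3.2
```

```bash
python3 - <<'E'
from h import *
where()
s=arm.get_image("side"); g=cv2.cvtColor(s["frame"],cv2.COLOR_RGB2GRAY)
for c in (242,244,247,250): print(c,g[222:245,c])
w=arm.get_image("wrist"); g=cv2.cvtColor(w["frame"],cv2.COLOR_RGB2GRAY)
for c in (268,281,288): print(c,g[222:264,c])
where()
E
```

```text
t 18.3 pole mm [-0.4  9.7 49.8] F pole [-0.58 -0.82  7.02]
242 [ 74  68  65  65  65  66  85 118 140 141 142 142 150 181 211 214 214 214
 219 231 238 239 239]
244 [ 73  69  64  64  64  68  93 123 137 138 138 137 138 142 171 201 209 206
 197 200 220 233 237]
247 [ 75  69  67  66  66  68  68  68  71  73  75  88 113 130 132 136 164 183
 161 144 180 214 217]
250 [117 124 130 132 127 133 137 140 142 141 141 136 134 169 209 214 212 197
 188 209 218 219 218]
268 [239 240 240 240 240 240 240 240 240 240 240 240 240 240 240 240 241 241
 241 240 241 240 240 240 238 235 228 218 211 212 221 228 230 230 230 230
 230 230 230 229 230 230]
281 [204 205 204 204 204 204 204 204 204 204 204 204 205 205 204 206 204 205
 204 200 195 202 207 207 206 206 206 205 206 206 204 185 137  91  79  78
  78  78  78  78  77  78]
288 [206 206 207 207 207 207 207 207 206 206 206 206 206 205 206 206 205 206
 206 206 204 195 183 185 192 193 195 196 204 219 227 229 229 229 229 229
 229 229 229 229 229 229]
t 18.4 pole mm [-0.4  9.6 49.8] F pole [-1.07 -0.2   6.63]
```

The cap travels with the finger: its rim in the wrist view is unchanged while the hole edge recedes. I'll continue the slide.

>>> carry_out --claw '[0,0,0,0,0,0,0]' --delta_pos '[[0.16,0,0.075],[0.18,0,0.084],[0.18,0,0.084],[0.18,0,0.084],[0.18,0,0.084],[0.18,0,0.084],[0,0,0]]' --angular '[[0,0,0],[0,0,0],[0,0,0],[0,0,0],[0,0,0],[0,0,0],[0,0,0]]'

```text
clock: 19.1
position: [0.5226, 0.0146, 0.0499]
ee_rot: [-2.09, -1.875, -0.467]
force: [-0.5, -0.2, 5.7]
width: 0.008
gripper_force: 3.2
```

```bash
python3 - <<'E'
from h import *
where()
w=arm.get_image("wrist"); g=cv2.cvtColor(w["frame"],cv2.COLOR_RGB2GRAY)
for c in (268,281,288): print(c,g[222:264,c])
where()
E
```

```text
t 19.1 pole mm [-0.5 21.5 49.9] F pole [-0.43 -0.24  5.68]
268 [ 30  31  31  31  31  32  31  32  32  31  32  32  32  32  33  33  32  32
  37  72 157 226 240 241 240 236 229 219 212 213 222 228 230 230 230 231
 230 230 230 230 230 230]
281 [205 205 205 205 205 205 205 205 205 205 206 206 206 205 206 206 205 206
 205 202 198 204 208 208 207 206 206 207 208 208 204 186 137  94  79  78
  78  78  78  78  78  78]
288 [203 203 204 204 203 204 204 204 204 203 204 203 204 203 204 203 204 204
 204 205 203 196 185 186 192 195 195 197 205 220 228 230 230 230 230 230
 230 230 230 230 230 230]
t 19.15 pole mm [-0.5 21.4 49.9] F pole [-0.89 -0.82  6.64]
```

>>> carry_out --claw '[0,0,0,0,0,0,0,0,0,0,0,0]' --delta_pos '[[0.18,0,0.084],[0.18,0,0.084],[0.18,0,0.084],[0,0,0],[0.63,0,-1.36],[-0.7,0,-0.87],[-0.91,0,-0.42],[-0.82,0,-0.38],[0,0,0],[0,0,0],[0,0,0],[0,0,0]]' --angular '[[0,0,0],[0,0,0],[0,0,0],[0,0,0],[0,0,0],[0,0,0],[0,0,0],[0,0,0],[0,-0.145,0],[0,-0.145,0],[0,-0.145,0],[0,0,0]]'

```text
clock: 20.35
position: [0.5193, -0.0009, 0.0683]
ee_rot: [-2.294, -2.088, -0.051]
force: [0.5, 0.5, -0.7]
width: 0.001
gripper_force: 0.0
```

```bash
python3 - <<'E'
from h import *
where(); print((R.from_rotvec(arm.observe()["ee_rot"]).as_matrix()).round(3))
w=arm.get_image("wrist"); 
def proj(im,p):
    Ti=np.linalg.inv(im["T"]); return cv2.projectPoints(np.array([p]),cv2.Rodrigues(Ti[:3,:3])[0],Ti[:3,3],im["mtx"],im["dist"])[0].ravel()
for n in ("button_top","first_hole"):
    r=arm.trace(n,w); 
    if r: v,u=np.nonzero(r[0]["region"]); print(n,"trace",u.min(),u.max(),v.min(),v.max(),r[0]["conf"])
    print(n,[(np.array(q["centre"])*[560,420],q["conf"]) for q in arm.place_of(n,w)[:2]])
for y in (0,15,20,25,30): print(y,"z73",proj(w,B+PY*y/1000+[0,0,.073])[1].round(1),"z62",proj(w,B+PY*y/1000+[0,0,.062])[1].round(1))
s=arm.get_image("side"); r=arm.trace("button_top",s)
if r: v,u=np.nonzero(r[0]["region"]); print("side trace",u.min(),u.max(),v.min(),v.max(),r[0]["conf"])
for y in (15,20,25,30): print(y,"side z73 c,rear; z59 rear",[proj(s,B+PY*q/1000+[0,0,z])[1].round(1) for q,z in ((y,.073),(y-9,.073),(y-9,.059),(y+9,.073))])
where()
E
```

```text
t 20.35 pole mm [-2.   5.7 68.3] F pole [ 0.49  0.51 -0.7 ]
[[ 0.094  0.996 -0.002]
 [ 0.994 -0.094  0.051]
 [ 0.051 -0.007 -0.999]]
button_top trace 268 300 202 239 0.64
button_top [(array([282.184, 225.918]), 0.88)]
first_hole trace 235 337 0 368 0.92
first_hole [(array([282.576, 256.2  ]), 0.6)]
0 z73 264.1 z62 256.7
15 z73 237.0 z62 231.0
20 z73 227.7 z62 222.2
25 z73 218.4 z62 213.3
30 z73 208.9 z62 204.3
side trace 240 250 224 235 0.38
15 side z73 c,rear; z59 rear [np.float64(222.3), np.float64(225.5), np.float64(232.0), np.float64(219.2)]
20 side z73 c,rear; z59 rear [np.float64(220.6), np.float64(223.7), np.float64(230.2), np.float64(217.5)]
25 side z73 c,rear; z59 rear [np.float64(218.9), np.float64(222.0), np.float64(228.5), np.float64(215.8)]
30 side z73 c,rear; z59 rear [np.float64(217.2), np.float64(220.2), np.float64(226.7), np.float64(214.1)]
t 20.7 pole mm [-2.  -4.5 67.6] F pole [0.38 0.65 0.41]
```

The cap is now at about y = 21 mm and held by the wall, as the wrist network found it at (282,226). I'll lower the upright tip behind it.

>>> carry_out --claw '[0,0,0,0,0,0]' --delta_pos '[[0,0.1,0.8],[0,0.1,0.8],[0,0,0.8],[0,0,0.3],[0,0,0.2],[0,0,0]]' --angular '[[0,-0.025,0],[0,-0.025,0],[0,0,0],[0,0,0],[0,0,0],[0,0,0]]'

```text
clock: 21.3
position: [0.5202, -0.0088, 0.0388]
ee_rot: [-2.333, -2.093, 0.007]
force: [0.6, 0.4, -0.3]
width: 0.006
gripper_force: 0.0
```

```bash
python3 - <<'E'
from h import *
where()
s=arm.get_image("side"); g=cv2.cvtColor(s["frame"],cv2.COLOR_RGB2GRAY)
for c in (237,239,242,244,247,250,254): print(c,g[215:245,c])
where()
E
```

```text
t 21.3 pole mm [-0.3 -2.  38.8] F pole [ 0.58  0.48 -0.26]
237 [171 171 170 171 171 170 170 171 170 168 167 166 166 165 165 165 147 111
  90  87  87  88  87  94 152 193 195 194 193 192]
239 [170 170 170 170 171 170 169 170 170 170 171 170 169 170 170 170 170 182
 214 232 234 232 226 221 221 219 212 209 210 203]
242 [170 170 169 169 170 170 169 170 170 170 170 171 170 170 170 170 170 171
 170 171 177 197 214 214 215 224 235 239 239 239]
244 [163 163 164 163 163 164 166 166 166 166 166 166 166 167 166 166 166 166
 166 167 169 182 203 214 216 221 228 231 235 237]
247 [ 81  80  80  80  77  73  73  73  73  74  74  73  73  73  73  73  74  74
  74  79  96 142 194 216 218 218 217 217 217 216]
250 [170 169 169 169 169 169 170 169 170 169 169 170 170 169 169 170 170 171
 170 170 174 188 205 210 214 222 228 226 220 218]
254 [170 170 170 170 169 170 169 169 170 170 169 170 170 170 170 170 172 171
 158 159 186 205 220 232 235 236 236 237 238 239]
t 21.35 pole mm [-0.1 -1.8 39.1] F pole [ 0.46  0.53 -0.18]
```

>>> carry_out --claw '[0,0,0,0,0,0,0]' --delta_pos '[[0.2,0,0.1],[0.2,0,0],[0.2,0,0],[0.25,0,0],[0.25,0,0],[0.25,0,0],[0.25,0,0]]' --angular '[[0,0,0],[0,0,0],[0,0,0],[0,0,0],[0,0,0],[0,0,0],[0,0,0]]'

```text
clock: 22.05
position: [0.5222, 0.0076, 0.0381]
ee_rot: [-2.332, -2.094, 0.007]
force: [0.1, -4.0, 1.7]
width: 0.008
gripper_force: 2.1
```

```bash
python3 - <<'E'
from h import *
where()
w=arm.get_image("wrist")
print([(np.array(q["centre"])*[560,420],at(w,q["centre"],.073)-B,q["conf"]) for q in arm.place_of("button_top",w)[:2]])
where()
E
```

```text
t 22.05 pole mm [-0.1 14.5 38.1] F pole [ 0.53 -3.96  1.71]
[(array([275.296, 241.5  ]), array([0.00116735, 0.03332381, 0.073     ]), 0.65)]
t 22.15 pole mm [-0.1 15.1 38.1] F pole [ 0.91 -2.92  1.06]
```

Pushing at about 3–4 N with the cap at y ≈ 33 mm. I'll continue up to just before the earliest possible hole.

>>> carry_out --claw '[0,0,0,0,0,0,0,0,0,0,0]' --delta_pos '[[0.25,0,0],[0.25,0,0],[0.25,0,0],[0.25,0,0],[0.25,0,0],[0.25,0,0],[0.25,0,0],[0.25,0,0],[0.25,0,0],[0.25,0,0],[0.25,0,0]]' --angular '[[0,0,0],[0,0,0],[0,0,0],[0,0,0],[0,0,0],[0,0,0],[0,0,0],[0,0,0],[0,0,0],[0,0,0],[0,0,0]]'

```text
clock: 23.25
position: [0.5251, 0.0355, 0.0382]
ee_rot: [-2.332, -2.095, 0.006]
force: [0.5, -3.2, 2.6]
width: 0.001
gripper_force: 1.8
```

```bash
python3 - <<'E'
from h import *
where()
w=arm.get_image("wrist")
print([(at(w,q["centre"],.073)-B,q["conf"]) for q in arm.place_of("button_top",w)[:2]])
where()
E
```

```text
t 23.25 pole mm [-0.3 42.5 38.2] F pole [ 0.84 -3.15  2.63]
[(array([0.00462492, 0.0611667 , 0.073     ]), 0.95)]
t 23.35 pole mm [-0.4 43.  38.1] F pole [-0.76 -3.16  0.15]
```

>>> carry_out --claw '[0,0,0,0,0,0]' --delta_pos '[[0.2,0,0],[0.2,0,0],[0.2,0,0],[0.2,0,0],[0.2,0,0],[0.2,0,0]]' --angular '[[0,0,0],[0,0,0],[0,0,0],[0,0,0],[0,0,0],[0,0,0]]'

```text
clock: 23.95
position: [0.5262, 0.0472, 0.0381]
ee_rot: [-2.332, -2.094, 0.007]
force: [0.5, -4.5, 1.5]
width: 0.0
gripper_force: 2.3
```

>>> carry_out --claw '[0,0,0]' --delta_pos '[[0.1,0,0],[0.1,0,0],[0.1,0,0]]' --angular '[[0,0,0],[0,0,0],[0,0,0]]'

```text
clock: 24.25
position: [0.5265, 0.0501, 0.0381]
ee_rot: [-2.332, -2.094, 0.007]
force: [-1.0, -3.4, 1.3]
width: 0.007
gripper_force: 2.2
```

```bash
python3 - <<'E'
from h import *
where()
w=arm.get_image("wrist")
print([(at(w,q["centre"],.073)-B,q["conf"]) for q in arm.place_of("button_top",w)[:2]])
where()
E
```

```text
t 24.25 pole mm [-0.5 57.2 38.1] F pole [-0.6  -3.53  1.32]
[(array([0.00719227, 0.07589376, 0.073     ]), 0.83), (array([-0.0440745 ,  0.06271767,  0.073     ]), 0.3)]
t 24.35 pole mm [-0.5 57.4 38.1] F pole [ 1.07 -2.87  1.03]
```

>>> carry_out --claw '[0,0]' --delta_pos '[[0.1,0,0],[0.1,0,0]]' --angular '[[0,0,0],[0,0,0]]'

```text
clock: 24.55
position: [0.5268, 0.0521, 0.0381]
ee_rot: [-2.332, -2.094, 0.007]
force: [-1.3, -3.9, 1.8]
width: 0.003
gripper_force: 2.0
```

>>> carry_out --claw '[0,0]' --delta_pos '[[0.1,0,0],[0.1,0,0]]' --angular '[[0,0,0],[0,0,0]]'

```text
clock: 24.75
position: [0.5272, 0.0547, 0.0382]
ee_rot: [-2.331, -2.095, 0.005]
force: [-0.2, -2.1, 0.8]
width: 0.004
gripper_force: 0.8
```

>>> carry_out --claw '[0]' --delta_pos '[[0.1,0,0]]' --angular '[[0,0,0]]'

```text
clock: 24.85
position: [0.5273, 0.0558, 0.0381]
ee_rot: [-2.331, -2.095, 0.005]
force: [-0.1, -2.1, -0.6]
width: 0.006
gripper_force: 0.8
```

```bash
python3 - <<'E'
from h import *
where()
w=arm.get_image("wrist")
print([(at(w,q["centre"],.073)-B,q["conf"]) for q in arm.place_of("button_top",w)[:2]])
r=arm.trace("button_top",w)
if r: v,u=np.nonzero(r[0]["region"]); print("trace",u.min(),u.max(),v.min(),v.max(),r[0]["conf"])
where(); print(arm.observe()["gripper_force"])
E
```

```text
t 24.85 pole mm [-0.4 62.9 38.1] F pole [ 0.08 -2.1  -0.62]
[(array([0.00716572, 0.07995507, 0.073     ]), 0.93)]
trace 258 300 209 261 0.56
t 25.0 pole mm [-0.3 62.9 38.1] F pole [-1.43  0.59 -0.47]
0.1388860898441635
```

The push force has dropped, so the button may have sprung up. I'll nudge to confirm the hard stop.

>>> carry_out --claw '[0,0]' --delta_pos '[[0.1,0,0],[0,0,0]]' --angular '[[0,0,0],[0,0,0]]'

```text
clock: 25.2
position: [0.5273, 0.0563, 0.0381]
ee_rot: [-2.331, -2.095, 0.006]
force: [-0.4, -0.7, 0.6]
width: 0.008
gripper_force: 0.4
```

>>> carry_out --claw '[0,0]' --delta_pos '[[0.1,0,0],[0,0,0]]' --angular '[[0,0,0],[0,0,0]]'

```text
clock: 25.4
position: [0.5275, 0.0571, 0.0382]
ee_rot: [-2.332, -2.095, 0.006]
force: [-0.3, -0.2, 0.7]
width: 0.003
gripper_force: 0.6
```

>>> carry_out --claw '[0,0]' --delta_pos '[[0.1,0,0],[0,0,0]]' --angular '[[0,0,0],[0,0,0]]'

```text
clock: 25.6
position: [0.5275, 0.0579, 0.0381]
ee_rot: [-2.332, -2.094, 0.007]
force: [-0.1, -1.9, 0.9]
width: 0.008
gripper_force: 1.0
```

>>> carry_out --claw '[0,0]' --delta_pos '[[0.07,0,0],[0,0,0]]' --angular '[[0,0,0],[0,0,0]]'

```text
clock: 25.8
position: [0.5275, 0.0581, 0.0381]
ee_rot: [-2.333, -2.094, 0.007]
force: [-0.2, -4.7, 2.0]
width: 0.006
gripper_force: 2.2
```

```bash
python3 - <<'E'
from h import *
where()
w=arm.get_image("wrist")
print([(at(w,q["centre"],.073)-B,q["conf"]) for q in arm.place_of("button_top",w)[:2]])
where(); print(arm.observe()["gripper_force"])
E
```

```text
t 25.8 pole mm [-0.4 65.2 38.1] F pole [ 0.28 -4.66  1.97]
[(array([0.00832909, 0.08245425, 0.073     ]), 0.64)]
t 25.9 pole mm [-0.4 65.3 38.1] F pole [ 0.27 -5.58  1.38]
2.5032373890280724
```

>>> carry_out --claw '[0,0]' --delta_pos '[[0.06,0,0],[0,0,0]]' --angular '[[0,0,0],[0,0,0]]'

```text
clock: 26.1
position: [0.5275, 0.0582, 0.0381]
ee_rot: [-2.333, -2.094, 0.008]
force: [-0.9, -6.3, 2.0]
width: 0.004
gripper_force: 3.2
```

It's a hard stop: force is rising with no motion, and the cap is at y ≈ 83 mm, matching the collar hole seen at about 82. I'll back off and raise the hand.

>>> carry_out --claw '[0,0,0,0,0,0,0,0,0,0,0,0]' --delta_pos '[[-0.4,0,0],[-0.8,0,0],[-1,0,0],[0,0,-2],[0,0,-3],[0,0,-3],[-2,0,-3],[-3,0,-2],[-3,0,0],[-3,0,0],[-3,0,0],[0,0,0]]' --angular '[[0,0,0],[0,0,0],[0,0,0],[0,0,0],[0,0,0],[0,0,0],[0,0,0],[0,0,0],[0,0,0],[0,0,0],[0,0,0],[0,0,0]]'

```text
clock: 27.3
position: [0.5103, -0.1076, 0.1679]
ee_rot: [-2.34, -2.088, 0.009]
force: [-0.4, -0.5, -0.0]
width: 0.004
gripper_force: 0.0
```

```bash
python3 - <<'E'
from h import *
where()
def proj(im,p):
    Ti=np.linalg.inv(im["T"]); return cv2.projectPoints(np.array([p]),cv2.Rodrigues(Ti[:3,:3])[0],Ti[:3,3],im["mtx"],im["dist"])[0].ravel()
def pf(p): d=p-B; return (np.array([d@PX,d@PY,d[2]])*1000).round(1)
rs=[]
for n in ("side","top"):
    im=arm.get_image(n); r=arm.place_of("button_top",im); t=arm.trace("button_top",im)
    if r: rs.append(ray(im,r[0]["centre"])); print(n,np.array(r[0]["centre"])*[560,420],r[0]["conf"])
    if t: v,u=np.nonzero(t[0]["region"]); print(n,"trace",u.min(),u.max(),v.min(),v.max(),t[0]["conf"])
    for z in (76,73): print(z,"proj top,rear rim,bottom rear",[proj(im,B+PY*q/1000+[0,0,h/1000]).round(1) for q,h in ((82,z),(73,z),(73,z-14))])
    if n=="side":
        g=cv2.cvtColor(im["frame"],cv2.COLOR_RGB2GRAY)
        for c in (240,242,244,246): print(c,g[190:222,c])
if len(rs)==2: print(pf(tri(rs)))
for l in ("pot","sugar_bowl","ramekin","spatula","whisk","spice_jar"):
    r=arm.place_of(l,im)
    if r: print(l,at(im,r[0]["centre"],0).round(3),r[0]["conf"])
E
```

```text
t 27.3 pole mm [   0.8 -101.3  167.9] F pole [-0.3  -0.53 -0.04]
side [243.88  201.012] 0.4
side trace 223 267 173 322 0.6
76 proj top,rear rim,bottom rear [array([242.1, 199. ]), array([242.5, 201.8]), array([242.7, 208.2])]
73 proj top,rear rim,bottom rear [array([242.2, 200.4]), array([242.6, 203.2]), array([242.7, 209.5])]
240 [170 169 171 173 174 174 175 176 178 180 184 179 151 140 138 138 139 158
 189 207 203 175 131 112 112 110 106  98  93  88  84  79]
242 [169 170 170 170 170 170 170 170 170 169 170 167 155 140 136 135 135 133
 136 156 174 163 143 165 202 215 214 212 211 210 209 208]
244 [170 170 170 170 170 171 169 170 170 170 170 170 169 160 141 128 130 148
 168 185 193 164 142 168 206 217 217 217 217 217 217 217]
246 [170 170 170 170 170 170 170 170 170 170 171 170 170 170 164 150 164 205
 213 211 196 153 105  94 109 127 143 156 184 203 206 207]
top [241.528 240.912] 0.52
top trace 239 247 240 251 0.46
76 proj top,rear rim,bottom rear [array([243.9, 244.8]), array([249. , 245.5]), array([249.4, 246.5])]
73 proj top,rear rim,bottom rear [array([244., 245.]), array([249.1, 245.8]), array([249.4, 246.7])]
[ 5.3 87.7 67.8]
pot [0.697 0.071 0.   ] 0.69
sugar_bowl [ 0.672 -0.118  0.   ] 0.9
ramekin [0.454 0.108 0.   ] 0.85
whisk [ 0.59 -0.04  0.  ] 0.71
spice_jar [0.457 0.019 0.   ] 0.56
```

>>> carry_out --claw '[0,0,0,0,0,0]' --delta_pos '[[-3,-2,-2],[-3,-3,-2],[-3,-3,-2],[-3,-3,0],[-2,-2,0],[0,0,0]]' --angular '[[0,0,0],[0,0,0],[0,0,0],[0,0,0],[0,0,0],[0,0,0]]'

```text
clock: 28.5
position: [0.3645, -0.2301, 0.229]
ee_rot: [-2.338, -2.088, 0.008]
force: [0.5, -0.0, 0.5]
width: 0.002
gripper_force: 0.0
```

```bash
python3 - <<'E'
from h import *
where()
rs=[]
def pf(p): d=p-B; return (np.array([d@PX,d@PY,d[2]])*1000).round(1)
s=arm.get_image("side"); g=cv2.cvtColor(s["frame"],cv2.COLOR_RGB2GRAY)
g0=cv2.imread("pics/side0.png",0)
for c in (240,242,244,246): print(c,g[190:216,c])
print("start")
for c in (245,246,247,248,249): print(c,g0[218:244,c])
t=arm.get_image("top"); g=cv2.cvtColor(t["frame"],cv2.COLOR_RGB2GRAY)
for r in (242,244,246,248): print(r,g[r,225:262])
for im in (s,t):
    r=arm.place_of("button_top",im)
    if r: print(np.array(r[0]["centre"])*[560,420],r[0]["conf"]); rs.append(ray(im,r[0]["centre"]))
if len(rs)==2: print(pf(tri(rs)))
for l in ("pot","spatula"):
    r=arm.place_of(l,t)
    if r: print(l,at(t,r[0]["centre"],0).round(3),r[0]["conf"])
E
```

```text
t 28.5 pole mm [-130.6 -239.2  229. ] F pole [0.47 0.04 0.45]
240 [238 237 237 237 237 237 233 222 213 211 209 190 153 141 139 138 141 159
 190 208 203 177 132 113 113 110]
242 [235 235 229 228 231 232 225 212 212 212 211 193 154 139 136 135 136 134
 138 156 175 163 143 166 203 215]
244 [238 229 178  93  74  85 128 180 205 207 202 178 138 131 128 127 132 149
 169 185 193 164 144 169 207 217]
246 [211 209 146  84  73  72  77 109 159 184 158 122 113 113 112 117 158 205
 214 211 196 154 106  95 109 128]
start
245 [235 237 237 237 236 233 224 213 211 210 209 194 161 141 139 138 138 138
 145 165 192 190 157 151 183 215]
246 [216 230 231 231 232 228 221 214 212 212 210 195 162 140 138 136 137 135
 138 154 183 189 154 144 179 212]
247 [106 116 125 147 164 174 194 210 211 211 210 196 161 138 135 135 133 132
 134 148 181 187 152 145 181 213]
248 [ 73  74  77  83  90 106 160 203 207 208 207 189 152 135 132 130 129 129
 135 157 187 184 146 150 187 215]
249 [ 74  74  74  75  74  86 145 198 207 206 201 175 137 129 128 125 129 151
 185 207 208 186 150 159 192 215]
242 [238 237 237 235 222 185 159 140 128 116 108  99 100 150 194 201 203 201
 201 200 199 191 181 176 160 113  54  43  42  42  42  42  40  43  43  45
  41]
244 [242 242 243 241 236 223 217 214 215 215 217 215 213 210 212 211 209 208
 208 205 203 201 182 180 179 137 107  90  80  79  73  60  54  51  48  48
  46]
246 [231 233 232 223 205 205 205 206 210 211 212 212 211 209 206 206 206 205
 206 205 205 192 168 184 212 216 215 213 211 210 209 206 203 202 200 187
 167]
248 [ 45  52  52  59  66  69  69  75  91 100 103 116 142 159 187 208 212 212
 212 207 187 152 171 206 212 213 213 214 214 212 213 213 214 214 214 215
 215]
[289.912 267.498] 0.68
[240.016 244.314] 0.49
[  60.   102.1 -118.2]
pot [0.697 0.073 0.   ] 0.8
spatula [ 0.433 -0.12   0.   ] 0.97
```

The side profile matches the one at the start: cap rim to hole edge is 10.2 px, against 10.1 px expected for fully up. The hand is clear, and the five bystanders re-found by the top camera are where they were (the ramekin's estimate moved 3 mm, within its scatter), the spatula included. Handing in.

```bash
python3 -c "
from cell import arm
print(arm.sign_off())"
```

```text
the job is handed in; nothing more can be done
None
```

The pole is one hole shorter: the button hit a hard stop in the collar's hole and looks fully up in the side camera, the highest force I read on the pole was about 7 N, nothing else on the cart appears to have moved, and the hand was clear when I handed in at about 29 s.

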